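# Close the service cover of an eyeglass-frame warmer

## Robot

A 6-joint arm with a two-finger parallel gripper is mounted at the origin on the work surface. World frame = base frame: x ahead of the robot, y to its left, z up, the work surface at z = 0. Lengths are in m, angles in degrees, forces in N, time in s.
With the tool pointing down it reaches from about 0.4 to 0.825 m from the base axis. Payload 7 kg.
Tool frame: the origin (TCP) lies at the very end of the fingers, on their centre line; the grasp point (between the pads) lies 19 mm behind it (ctrl.grip_point_offset is the distance from the TCP to the grasp point, in m); x points along the fingers, z is the direction in which the jaws open and shut, and the axes are right-handed (so a half turn about x gives the same grasp; the last joint's range is limited). The gripper opens to 88 mm and grips with 3 to 60 N. Pads are 19 mm wide; open, the fingers measure 130 mm over their backs; the gripper's body (78 mm by 193 mm) begins 47 mm behind the grasp point.
Start: joints at [83.314, 20.546, 0.682, 0, -70.136, -16.507], TCP at [0.266, 0.62, 0.227] pointing down, gripper open.
Joint ranges: [-176.03, 176.03], [-82.01, 121.73], [-58.28, 71.71], [-173.87, 95.51], [-174.79, -0.11], [-173.66, 173.66]. Speed limits (degrees/s): [136.94, 136.94, 172.46, 180, 180, 180].

## Interface

Orientations are given as [roll, pitch, yaw] about the fixed x, y, z axes, in that order (R = Rz(yaw) Ry(pitch) Rx(roll)).
In Python, from plant import get_obs, snapshot, calibration, close_job, ctrl gives the robot as it stands.
- The arm moves only by the tool move_arm, never from a script. Its argument "commands" is a list that holds one entry, the list of rows, each a list of 4 numbers: the shift along the tool's x, y, z in cm, then the turn about the tool's x in rad. In form: [[[dx, dy, dz, spin], ...]]. A call has 1 to 8 rows; each row shifts and turns the commanded pose from where the row before left it, along the tool's axes as they then stand; what a row does not reach is not made up. A row lasts 1/10 s, in which the tool goes at most 50 mm and 8.59 degrees, less where a joint would pass 70% of its speed; a pose out of reach is approached as far as the arm can. A call with a gripper value outside its range is refused whole. "jaw" is the finger opening in cm, from 0 to 8.76, set as the call begins (left out, the last holds). The fingers move at their own pace and stop on an object; the grip force is fixed at half the most. Time passes only in rows, so rows that do not move let the fingers close. It gives the time, the measured TCP pose, the force and the opening at its end, in the units of the state.
- get_obs(): the state, without advancing time (a new reading comes with each control period).
- snapshot(name): name is "side" or "top" or "wrist"; returns (picture, depth): 420x560x3 uint8, red, green, blue; 420x560 float32, m along the optical axis (not along the pixel's ray), 0 where there is no reading.
- calibration(name): a dict with "mtx" (3x3 intrinsics, pixels), "T" (4x4, takes a point from camera to world coordinates); the wrist camera has in their place "tool_from_camera" (4x4, takes a point from camera to tool coordinates, whose origin is the TCP and whose axes are the tool frame's). Camera axes: x right, y up, looking along -z (the intrinsics and any distortion apply to the point x, -y, -z); pixel columns grow to the right and rows downward; lengths in m; the calibration is good to about 2 mm. The wrist camera is an equidistant fisheye: a pixel r from the principal point sees the ray r / f radians off the axis. A picture is of the moment at which its call begins: read the wrist's pose just before it. calibration takes no time and is no camera call.
- close_job(): hands the job in, once; it reports no verdict.
The state is a dict: "clock": time; "joint_pos": joint angles; "qvel": joint speeds; "tau": joint torques, N m; "tool_pos": TCP position; "orientation": TCP orientation; "force": force on the tool from outside, world axes, zero at the start; "moment": the same for the moment, N m; "opening": finger opening in m.
Only numpy, scipy, OpenCV 4.12 (cv2) and the standard library are available. Lean on these libraries where they do the work, as an engineer would, in place of code of your own. Each camera call takes 0.05 s, during which the arm holds its last target. There are 200 camera calls.

## Task

Close up the aluminium service cover on the orange frame warmer: turn each of its two blue quarter-turn fasteners, the shorter way, until the white slot on top lines up with the pair of red marks beside it. Then press the springy cover down until it sits fully home against the housing and finish while still holding it pressed; leave the bottles and the spectacle case where they stand.

Things in the scene. Friction and masses are not known exactly. Their poses are not given: they have to be found in the camera images.
- warmer: Orange and grey eyeglass-frame warmer, fixed; origin at the centre of its underside, z up; 156 mm along its x, 300 mm along its y (black air nozzle adds 27 mm at +y), housing top 80 mm above the table. On it the aluminium cover, 124 mm (x) by 256 mm (y) by 6 mm, upper face 94 mm above the table when raised, 86 mm when home.
- cover (a joint): How far the cover is pressed straight down, m: 0 = raised by its springs, 0.008 = fully home. It stays level and springs back when released: about 3 N to start it, about 9 N to hold it home. Fasteners and press pad ride on it. While a fastener is misaligned by more than about 0.12 rad its cross pin stops the cover after about 1 mm.
- press_pad (a point): Centre of the upper face of the black rubber press pad in the middle of the cover: a disc 40 mm across, 3 mm high, midway between the fasteners; 97 mm above the table when raised.
- fastener_left (a joint): Angle of the left (+y end) fastener, rad: 0 = its slot lines up with the red marks (slot along the warmer's x axis); positive = turned counter-clockwise seen from above. Stops at -1.65 and 1.65. It turns stiffly (about 0.06 N m) and stays where it is left.
- fastener_right (a joint): Same for the right (-y end) fastener.
- left_grip (a point): Grip point of the left fastener, on its turning axis, 22 mm above the cover's upper face; 80 mm from the warmer's middle along its +y. An upright blue wing, 42 mm long (point's x), 14 mm thick (point's y), its top 30 mm above the cover, on a steel disc 40 mm wide, 4 mm high. White slot line along the wing's top; red marks on the cover either side of it, along the warmer's x.
- right_grip (a point): Same for the right fastener, 80 mm from the warmer's middle along its -y.
- water_bottle: Clear water bottle with a red cap, 62 mm across, 190 mm tall, standing loose beyond the warmer; origin at the centre of its foot.
- spray_bottle: Small green bottle with a black cap, 34 mm across, 100 mm tall, standing loose beyond the warmer's right (-y) end; origin at the centre of its foot.
- spectacle_case: Black spectacle case, 65 x 160 x 40 mm, lying loose beyond the warmer; origin at the centre of its underside, long side along its y.
Mind the look-alikes: they are no part of the job. Of the things that look like the water_bottle, the smallest one is meant.

How it is judged:
By the outcome, as a careful person would: the job done as asked, in the order asked, and still so for the second after the job is handed in, while the arm keeps its last pose, push and grip.
It also fails if it takes over 56 s, if anything falls off the work surface, if the arm or the gripper's body presses on something with over 40 N, if the wrist force passes 120 N, or if a joint passes its speed limit or range.

## Working session

There is one attempt and no reset: what is moved stays moved. The work goes in short steps, Python scripts to look and compute and a tool call to move; the robot and the scene stay as the last step left them, time stands still between calls to the robot, and variables do not carry over. Pictures are saved under pics/ and viewed, about 8 in all and at most 12, crops included, and the job is handed in when it is done.

Besides the shell and the picture viewer there is one more tool, called after ">>>" as name([rows], argument=value, ...), one row to a line, values as JSON. move_arm: Moves the arm, as the interface text tells. Its arguments: {"type":"object","properties":{"commands":{"type":"array"},"jaw":{"type":"number"}},"required":["commands"]}

```bash
ls; mkdir -p pics
python3 - <<'E'
from plant import *
import cv2,numpy as np
print(get_obs())
for n in("side","top"):
    p,d=snapshot(n); cv2.imwrite(f"pics/{n}0.png",p[:,:,::-1]); np.savez(f"pics/{n}0.npz",p=p,d=d); c=calibration(n); print(n,{k:np.round(v,3) if not isinstance(v,str) else v for k,v in c.items()})
print(calibration("wrist"))
a=np.hstack([cv2.imread("pics/side0.png"),cv2.imread("pics/top0.png")])
E
```

```text
pics
{'clock': 0.0, 'joint_pos': array([ 8.33138843e+01,  2.05893039e+01,  6.33083447e-01, -1.95180356e-02,
       -7.01331753e+01, -1.65073699e+01]), 'qvel': array([-0.01705441, -0.04095903,  0.10690369, -0.03719623,  0.06764938,
        0.00517921]), 'tau': array([ 2.06682082e-03, -5.82715774e+01,  2.93042654e+01,  6.99708447e+00,
        6.80234531e-03, -1.40121192e-04]), 'tool_pos': array([0.2656721 , 0.61999765, 0.22564337]), 'orientation': array([   4.91012629,   89.90874007, -108.29000655]), 'force': array([ 0.39627837, -0.7815587 , -0.36902719]), 'moment': array([-0.01908688,  0.01478838,  0.02289056]), 'opening': 0.08763492066488338}
side {'mtx': array([[439.798,   0.   , 280.176],
       [  0.   , 439.798, 211.7  ],
       [  0.   ,   0.   ,   1.   ]]), 'T': array([[-0.921,  0.289, -0.26 ,  0.354],
       [-0.389, -0.708,  0.59 ,  0.595],
       [-0.013,  0.645,  0.764,  0.874],
       [ 0.   ,  0.   ,  0.   ,  1.   ]])}
top {'mtx': array([[436.423,   0.   , 278.324],
       [  0.   , 436.423, 204.63 ],
       [  0.   ,   0.   ,   1.   ]]), 'T': array([[-0.022,  0.985, -0.172,  0.473],
       [-1.   , -0.02 ,  0.013, -0.004],
       [ 0.009,  0.172,  0.985,  1.043],
       [ 0.   ,  0.   ,  0.   ,  1.   ]])}
{'mtx': array([[325.1922621 ,   0.        , 279.77922925],
       [  0.        , 325.1922621 , 209.1336059 ],
       [  0.        ,   0.        ,   1.        ]]), 'tool_from_camera': array([[ 4.29453505e-05,  2.64118085e-01, -9.64490350e-01,
        -1.56925469e-01],
       [ 6.88546080e-04,  9.64490114e-01,  2.64118051e-01,
         7.04026909e-02],
       [ 9.99999762e-01, -6.75438692e-04, -1.40437106e-04,
         9.85494795e-04],
       [ 0.00000000e+00,  0.00000000e+00,  0.00000000e+00,
         1.00000000e+00]])}
```

View pics/top0.png

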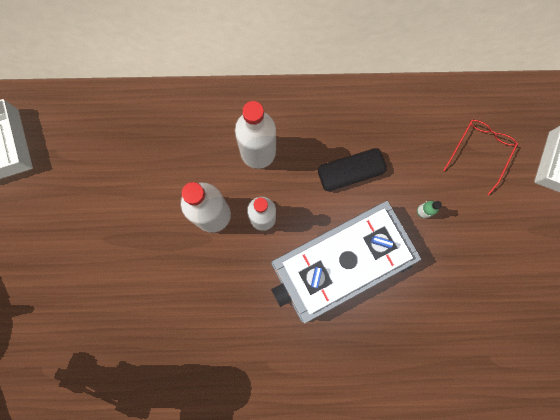

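View pics/side0.png

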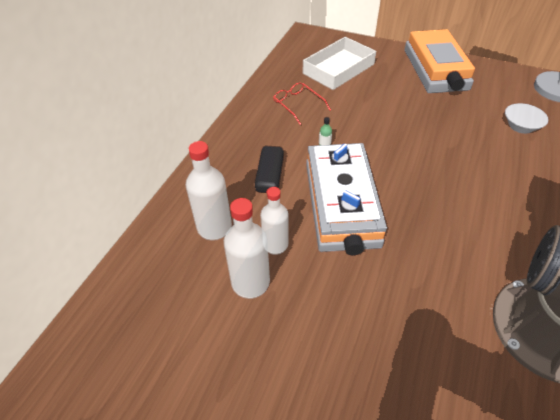

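Top view: the warmer is at about (347,262), with its nozzle (+y end) lower left at (282,294). The fasteners are at (316,277) for left and (381,242) for right, and the pad is at (348,260). The water-bottle look-alikes are at (256,135), (206,207) and (262,212). The smallest, at (262,212), is the one meant, and it only needs avoiding. The other orange unit, in the top right of the side view, has no cover and isn't part of the job.

```bash
cat > h.py <<'E'
import numpy as np,cv2
from plant import *
def ray(c,uv,z):
    K,T=c["mtx"],c["T"]; u,v=uv
    d=T[:3,:3]@np.array([(u-K[0,2])/K[0,0],-(v-K[1,2])/K[1,1],-1.])
    o=T[:3,3]; return o+d*(z-o[2])/d[2]
E
python3 - <<'E'
from h import *
for n in("top","side"):
    z=np.load(f"pics/{n}0.npz");p=z["p"];c=calibration(n)
    hsv=cv2.cvtColor(p,cv2.COLOR_RGB2HSV)
    box=(265,430,195,330) if n=="top" else (300,390,135,255)
    roi=np.zeros(p.shape[:2],bool);roi[box[2]:box[3],box[0]:box[1]]=1
    H,S,V=[hsv[...,i].astype(int) for i in range(3)]
    for nm,m,zz in(("blue",(H>100)&(H<130)&(S>110),.122),("red",((H<6)|(H>174))&(S>110)&(V>100),.094),("black",(V<45),.097)):
        k,l,st,ce=cv2.connectedComponentsWithStats((m&roi).astype(np.uint8))
        for i in range(1,k):
            if st[i,4]<12: continue
            ys,xs=np.where(l==i)
            P=np.array([ray(c,(x,y),zz)[:2] for x,y in zip(xs,ys)]);q=P.mean(0)
            w,v=np.linalg.eigh(np.cov(P.T)); a=v[:,1]
            print(n,nm,st[i,4],ce[i].round(1),q.round(4),"axis deg",round(np.degrees(np.arctan2(a[1],a[0]))%180,1),"len",(np.sqrt(12*w)).round(4))
p=cv2.imread("pics/top0.png")[195:330,265:430]
q=cv2.imread("pics/side0.png")[135:255,300:395]
a=cv2.resize(p,None,fx=3,fy=3,interpolation=2);b=cv2.resize(q,(300,405),interpolation=2)
cv2.imwrite("pics/crop.png",np.hstack([a,b]))
E
```

```text
top blue 91 [381.4 241.8] [ 0.5495 -0.2324] axis deg 71.4 len [0.0183 0.0455]
top blue 44 [313.8 276.2] [ 0.4811 -0.0868] axis deg 164.8 len [0.0046 0.0422]
top blue 31 [318.8 277.5] [ 0.4781 -0.097 ] axis deg 164.6 len [0.0032 0.0432]
top red 24 [265.8 204.8] [0.6389 0.0112] axis deg 178.7 len [0.0061 0.0207]
top red 20 [370.1 225.5] [ 0.5881 -0.2167] axis deg 26.9 len [0.0039 0.0255]
top red 22 [305.9 259.7] [ 0.5168 -0.0734] axis deg 27.6 len [0.0041 0.0259]
top red 22 [389.4 259.7] [ 0.5128 -0.2541] axis deg 27.1 len [0.004  0.0256]
top red 20 [324.7 295. ] [ 0.4412 -0.111 ] axis deg 25.6 len [0.0036 0.0242]
side blue 80 [339.9 153.5] [ 0.5456 -0.2192] axis deg 70.4 len [0.0169 0.0497]
side blue 133 [350.4 200. ] [ 0.4754 -0.0789] axis deg 162.4 len [0.0206 0.0461]
side black 47 [354.6 249.7] [0.429  0.0325] axis deg 30.4 len [0.0162 0.0258]
```

View pics/crop.png

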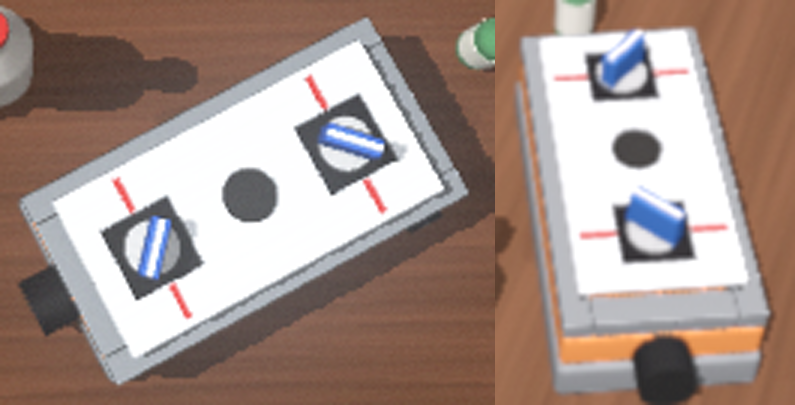

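```bash
cat >> h.py <<'E'
from scipy.spatial.transform import Rotation as Ro
def pose(o=None):
    o=o or get_obs(); return o["tool_pos"],Ro.from_euler("xyz",o["orientation"],degrees=True).as_matrix()
def psi(R): return np.degrees(np.arctan2(R[1,2],R[0,2]))
def go(tgt,psit=None,o=None):
    t,R=pose(o); d=R.T@(np.array(tgt)-t)*100
    s=None if psit is None else np.radians(((psi(R)-psit)+180)%360-180)
    print("tcp",t.round(4),"psi",psi(R).round(2),"move cm",d.round(2),"spin",s)
E
python3 - <<'E'
from h import *
z=np.load("pics/top0.npz");c=calibration("top");K=c["mtx"]
for u,v in((262,203),(253,110),(193,192),(262,212)):
    d=z["d"][v,u];P=c["T"]@np.array([(u-K[0,2])/K[0,0]*d,-(v-K[1,2])/K[1,1]*d,-d,1]);print(u,v,P[:3].round(3))
go([.479,-.092,.30],74.7)
E
```

```text
262 203 [0.626 0.017 0.192]
253 110 [0.789 0.029 0.269]
193 192 [0.634 0.139 0.271]
262 212 [0.612 0.018 0.161]
tcp [0.2657 0.62   0.2257] psi -113.2 move cm [-7.34 47.66 57.05] spin 3.0037294584241163
```

>>> move_arm([
  [[-2.5,0,0,0],[-2.5,0,0,0],[-2.5,0,0,0],[0,1.5,1.8,0],[0,2.5,3,0],[0,2.5,3,0],[0,2.5,3,0],[0,2.5,3,0]],
])

```text
clock: 0.9
tool_pos: [0.3173, 0.4466, 0.3011]
orientation: [-1.6, 90.0, -114.8]
force: [0.1, 0.2, 0.8]
opening: 0.0876
```

>>> move_arm([
  [[0,2.5,3,0],[0,2.5,3,0],[0,2.5,3,0],[0,2.5,3,0],[0,2.5,3,0],[0,2.5,3,0],[0,2.5,3,0],[0,2.5,3,0]],
])

```text
clock: 1.7
tool_pos: [0.4064, 0.1473, 0.3015]
orientation: [-152.4, 90.0, 94.4]
force: [0.3, -0.2, -1.1]
opening: 0.0873
```

>>> move_arm([
  [[0,2.5,3,0],[0,2.5,3,0],[0,2.5,3,0],[0,2.5,3,0],[0,2.5,3,0],[0,1.2,1.4,0],[0,0,0,0.1],[0,0,0,0.1]],
])

```text
clock: 2.5
tool_pos: [0.4676, -0.0567, 0.301]
orientation: [-49.6, 89.9, -174.6]
force: [-0.2, 0.3, -0.4]
opening: 0.0876
```

Run:
```python
from h import *
o=get_obs();print(o["clock"],o["joint_pos"].round(1));go([.479,-.092,.25],74.7,o)
```

```text
2.5 [ 17.1  -1.6 -16.7  -0.  -74.9  37.9]
tcp [ 0.4676 -0.0567  0.301 ] psi -124.99 move cm [5.1  2.96 2.23] spin 2.7978631586300717
```

>>> move_arm([
  [[1.7,1,0.75,0],[1.7,1,0.75,0],[1.7,1,0.73,0],[0,0,0,-0.12],[0,0,0,-0.12],[0,0,0,-0.1],[0,0,0,0],[0,0,0,0]],
])

```text
clock: 3.3
tool_pos: [0.4797, -0.0911, 0.2504]
orientation: [-78.3, 90.0, 176.4]
force: [-0.3, -0.3, -0.2]
opening: 0.0875
```

```bash
cat >> h.py <<'E'
def wray(uv,z,o):
    c=calibration("wrist");K=c["mtx"];t,R=pose(o);X=c["tool_from_camera"]
    a=(np.array(uv,float)-K[:2,2])/K[0,0];r=np.hypot(*a);s=np.sin(r)/r if r>1e-9 else 1
    d=R@X[:3,:3]@np.array([a[0]*s,-a[1]*s,-np.cos(r)]);p=R@X[:3,3]+t
    return p+d*(z-p[2])/d[2]
def wlook(name,dz=0):
    o=get_obs();p,d=snapshot("wrist");cv2.imwrite(f"pics/{name}.png",p[:,:,::-1])
    hsv=cv2.cvtColor(p,cv2.COLOR_RGB2HSV);H,S,V=[hsv[...,i].astype(int) for i in range(3)]
    red=((H<6)|(H>174))&(S>110)&(V>100);blue=(H>100)&(H<130)&(S>110)
    for nm,m,zz in(("blue",blue,.124+dz),("red",red,.094+dz)):
        k,l,st,ce=cv2.connectedComponentsWithStats(m.astype(np.uint8))
        for i in range(1,k):
            if st[i,4]<60: continue
            ys,xs=np.where(l==i);P=np.array([wray((x,y),zz,o)[:2] for x,y in zip(xs,ys)]);q=P.mean(0)
            w,v=np.linalg.eigh(np.cov(P.T));a=v[:,1]
            print(nm,st[i,4],ce[i].round(),q.round(4),round(np.degrees(np.arctan2(a[1],a[0]))%180,1),np.sqrt(12*w).round(4))
    return o,p,d
E
python3 - <<'E'
from h import *
o,p,d=wlook("w1");go([.479,-.092,.102],-105.3,o);print(o["joint_pos"].round(1))
E
```

```text
blue 604 [408.  90.] [ 0.549  -0.2312] 72.5 [0.0172 0.0488]
blue 493 [283. 199.] [ 0.4808 -0.0954] 165.5 [0.0162 0.048 ]
red 146 [376.  58.] [ 0.587  -0.2189] 26.7 [0.0058 0.0268]
red 840 [88. 82.] [0.6547 0.0733] 78.5 [0.0346 0.035 ]
red 121 [427. 124.] [ 0.5116 -0.2565] 26.5 [0.0058 0.0268]
red 152 [254. 163.] [ 0.5158 -0.0759] 26.8 [0.0055 0.0263]
red 135 [311. 225.] [ 0.4398 -0.1139] 25.8 [0.0056 0.0268]
tcp [ 0.4797 -0.0911  0.2504] psi -105.34 move cm [14.84 -0.04  0.1 ] spin -0.000673428266424898
[ 12.4   1.8 -20.   -0.  -68.3  62.3]
```

View pics/w1.png

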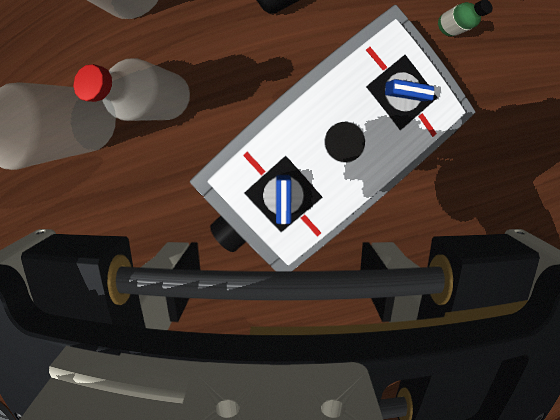

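Wrist view: the left wing is at (283,199), the right wing at (408,90), and the red marks are clear on both. The wings sit about 42° clockwise (left) and 45° counter-clockwise (right) of the marks. I'm descending on the left one.

>>> move_arm([
  [[2.5,0,0.15,0],[2.5,0,0.1,0],[2.5,0,0,0],[2.5,0,0,0],[2,0,0,0],[1.5,0,0,0],[1.2,0,0,0],[0,0,0,0]],
], jaw=5)

```text
clock: 4.15
tool_pos: [0.4782, -0.0937, 0.1022]
orientation: [-68.0, 89.8, -173.2]
force: [-0.3, -1.0, 0.1]
opening: 0.0502
```

>>> move_arm([
  [[0,0,0,0],[0,0,0,0],[0,0,0,0],[0,0,0,0],[0,0,0,0],[0,0,0,0]],
], jaw=1)

```text
clock: 4.75
tool_pos: [0.4792, -0.0942, 0.1039]
orientation: [16.6, 89.9, -88.6]
force: [0.5, -4.0, 1.5]
opening: 0.0137
```

>>> move_arm([
  [[0,0,0,-0.09],[0,0,0,-0.09],[0,0,0,-0.09],[0,0,0,-0.09],[0,0,0,-0.09],[0,0,0,-0.09],[0,0,0,-0.09],[0,0,0,-0.1]],
])

```text
clock: 5.55
tool_pos: [0.4791, -0.0939, 0.1038]
orientation: [-34.8, 90.0, -97.9]
force: [0.1, -2.0, 1.0]
opening: 0.0139
```

>>> move_arm([
  [[0,0,0,0],[0,0,0,0],[0,0,0,0]],
])

```text
clock: 5.85
tool_pos: [0.4792, -0.0939, 0.1037]
orientation: [-36.0, 90.0, -99.5]
force: [-0.6, -3.5, 1.3]
opening: 0.0139
```

Run:
```python
from h import *
o=get_obs();go([.479,-.094,.25],-63.5,o);print(o["moment"],o["force"],o["joint_pos"].round(1))
```

```text
tcp [ 0.4792 -0.0939  0.1037] psi -63.46 move cm [-1.463e+01 -2.000e-02  1.000e-02] spin 0.0006805913882540235
[-1.6190025   0.19685217  0.04063086] [-0.59761785 -3.45392144  1.27224161] [ 12.1  10.  -32.    0.  -48.1 104.5]
```

Turned. Next I release, rise, and move to the right fastener.

>>> move_arm([
  [[0,0,0,0],[0,0,0,0],[0,0,0,0],[-1.5,0,0,0],[-2.5,0,0,0],[-2.5,0,0,0],[-2.5,0,0,0],[-2.5,0,0,0]],
], jaw=5)

```text
clock: 6.65
tool_pos: [0.4791, -0.0934, 0.2195]
orientation: [150.5, 90.0, 87.2]
force: [0.3, -0.1, -0.6]
opening: 0.0502
```

>>> move_arm([
  [[-2.5,0,0,0.14],[0,0,0,0.14],[0,0,0,0.14],[0,0,0,0.14],[0,0,0,0.14],[0,0,0,0.14],[0,0,0,0.14],[0,0,0,0.14]],
])

```text
clock: 7.45
tool_pos: [0.4792, -0.0934, 0.2434]
orientation: [-136.0, 90.0, 96.1]
force: [0.0, 0.0, 0.7]
opening: 0.0501
```

>>> move_arm([
  [[0,0,0,0.14],[0,0,0,0.14],[0,0,0,0.14],[0,0,0,0.14],[0,0,0,0.14],[0,0,0,0.14],[0,0,0,0.14],[0,0,0,0.14]],
])

```text
clock: 8.25
tool_pos: [0.4792, -0.0933, 0.2434]
orientation: [-63.3, 90.0, 104.6]
force: [0.6, -0.5, 1.4]
opening: 0.05
```

Run:
```python
from h import *
o=get_obs();go([.5495,-.2365,.22],161.4,o);print(o["joint_pos"].round(1))
```

```text
tcp [ 0.4792 -0.0933  0.2434] psi 167.97 move cm [ 2.34 12.54 -9.86] spin 0.11464243089588196
[ 12.1   2.  -20.6  -0.  -67.4 -24.1]
```

>>> move_arm([
  [[0,2.5,-2,0],[0,2.5,-2,0],[0,2.5,-2,0],[0,2.5,-2,0],[0,2.5,-1.9,0],[0,0,0,0.11],[0,0,0,0],[0,0,0,0]],
])

```text
clock: 9.05
tool_pos: [0.5507, -0.2358, 0.2433]
orientation: [-23.5, 90.0, 138.7]
force: [0.3, 0.6, -1.1]
opening: 0.0502
```

Run:
```python
from h import *
o,p,d=wlook("w2");go([.5495,-.2365,.102],161.6,o);print(o["joint_pos"].round(1))
```

```text
blue 519 [280. 198.] [ 0.548  -0.2412] 71.2 [0.0159 0.0474]
red 119 [39. 15.] [ 0.749  -0.5318] 31.2 [0.0422 0.0706]
red 282 [56. 82.] [ 0.7462 -0.4401] 141.2 [0.0282 0.1545]
red 163 [312. 164.] [ 0.5109 -0.257 ] 26.2 [0.0057 0.0259]
red 139 [249. 223.] [ 0.5868 -0.2193] 25.9 [0.0054 0.0275]
tcp [ 0.5507 -0.2358  0.2433] psi 162.16 move cm [14.13  0.11  0.09] spin 0.00970185737067931
[ -4.5  12.9  -7.8  -0.  -69.3 -13.3]
```

View pics/w2.png

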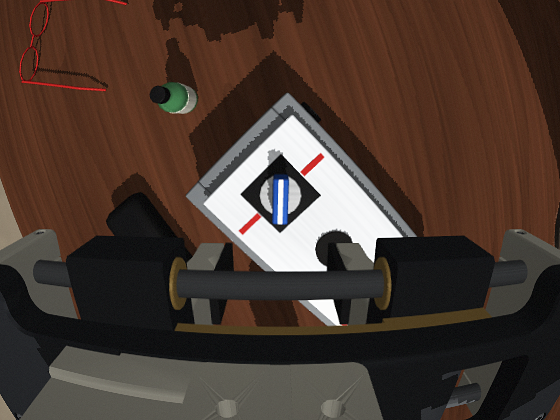

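The wing is centred at (280,198) between the marks. Descending.

>>> move_arm([
  [[2.5,0.1,0.1,0.012],[2.5,0,0,0],[2.5,0,0,0],[2.5,0,0,0],[2,0,0,0],[1.2,0,0,0],[0.8,0,0,0],[0,0,0,0]],
])

```text
clock: 9.9
tool_pos: [0.5494, -0.2364, 0.1031]
orientation: [10.5, 90.0, 171.9]
force: [0.2, 0.2, -0.1]
opening: 0.0503
```

>>> move_arm([
  [[0,0,0,0],[0,0,0,0],[0,0,0,0],[0,0,0,0],[0,0,0,0],[0,0,0,0]],
], jaw=1)

```text
clock: 10.5
tool_pos: [0.5501, -0.2369, 0.1039]
orientation: [-176.1, 89.9, -14.8]
force: [1.6, -0.2, -0.4]
opening: 0.0138
```

Run:
```python
from h import *
o=get_obs();go([.5495,-.2365,.102],116.4,o);print(o["force"],o["opening"])
```

```text
tcp [ 0.5501 -0.2369  0.1039] psi 161.32 move cm [ 0.19 -0.02  0.07] spin 0.7840600323574605
[ 1.57486668 -0.15421601 -0.35817052] 0.013795351789105076
```

>>> move_arm([
  [[0,0,0,0.1],[0,0,0,0.1],[0,0,0,0.1],[0,0,0,0.1],[0,0,0,0.1],[0,0,0,0.1],[0,0,0,0.1],[0,0,0,0.084]],
])

```text
clock: 11.3
tool_pos: [0.5504, -0.2371, 0.1039]
orientation: [-142.5, 89.9, -26.3]
force: [1.6, -2.3, -1.4]
opening: 0.0136
```

>>> move_arm([
  [[0,0,0,0],[0,0,0,0],[0,0,0,0]],
])

```text
clock: 11.6
tool_pos: [0.5504, -0.2371, 0.1039]
orientation: [-138.7, 89.9, -22.2]
force: [5.0, -4.4, -1.2]
opening: 0.0136
```

Run:
```python
from h import *
go([.5495,-.2365,.102],116.4)
```

```text
tcp [ 0.5504 -0.2371  0.1039] psi 116.54 move cm [0.19 0.05 0.09] spin 0.0024528939360934014
```

>>> move_arm([
  [[0,0,0,0],[0,0,0,0],[0,0,0,0],[-1.5,0,0,0],[-2.5,0,0,0],[-2.5,0,0,0],[-2.5,0,0,0],[-2.5,0,0,0]],
], jaw=5)

```text
clock: 12.4
tool_pos: [0.549, -0.2365, 0.2194]
orientation: [41.1, 89.9, 157.5]
force: [0.8, 0.2, -0.1]
opening: 0.0497
```

Run:
```python
from h import *
go([.5145,-.1648,.20])
```

```text
tcp [ 0.549  -0.2365  0.2194] psi 116.43 move cm [ 1.95 -0.1   7.95] spin None
```

>>> move_arm([
  [[-1,0,2,0],[-1,0,2,0],[0,0,2,0],[0,-0.1,1.95,0],[0,0,0,0],[0,0,0,0],[0,0,0,0],[0,0,0,0]],
], jaw=0)

```text
clock: 13.2
tool_pos: [0.5152, -0.1655, 0.2383]
orientation: [72.5, 90.0, -171.1]
force: [0.0, -0.3, 0.6]
opening: 0.0008
```

Run:
```python
from h import *
o,p,d=wlook("w3");go([.5145,-.1648,.099],116.5,o);print(o["opening"])
```

```text
blue 741 [194. 200.] [ 0.543  -0.2359] 24.0 [0.0197 0.0442]
blue 741 [366. 200.] [ 0.4761 -0.1007] 30.0 [0.0196 0.0441]
red 152 [195. 154.] [ 0.5114 -0.2567] 25.7 [0.0057 0.0249]
red 157 [364. 153.] [ 0.4396 -0.1139] 25.8 [0.0057 0.0263]
red 71 [ 11. 181.] [ 0.6394 -0.4736] 138.8 [0.004  0.0583]
red 64 [200. 232.] [ 0.581  -0.2218] 25.4 [0.0057 0.0124]
red 62 [360. 232.] [ 0.5098 -0.0789] 25.7 [0.0054 0.0127]
red 103 [401. 394.] [0.6891 0.1109] 116.9 [0.0119 0.0312]
tcp [ 0.5152 -0.1655  0.2383] psi 116.37 move cm [13.93  0.03  0.1 ] spin -0.0022150542399358266
0.0007959814955741673
```

View pics/w3.png

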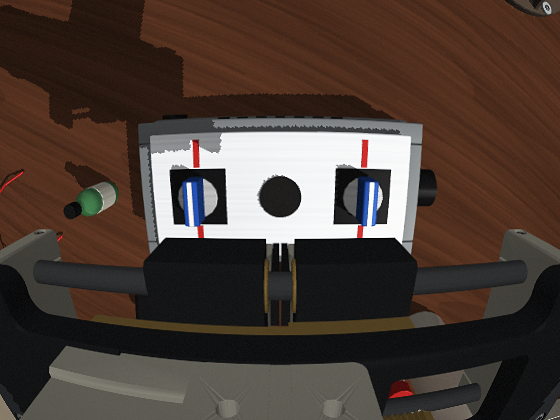

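Pad at (280,196), midway between the fasteners, and both slots look parallel to the marks. I'll measure the slot lines alone, because the blue masks include the side faces.

Run:
```python
from h import *
o=get_obs();p=cv2.cvtColor(cv2.imread("pics/w3.png"),cv2.COLOR_BGR2HSV).astype(int)
H,S,V=p[...,0],p[...,1],p[...,2];blue=((H>100)&(H<130)&(S>110)).astype(np.uint8)
for x0,x1 in((150,240),(320,410)):
    m=np.zeros_like(blue);m[160:235,x0:x1]=blue[160:235,x0:x1]
    h=cv2.convexHull(cv2.findNonZero(m));f=cv2.fillConvexPoly(np.zeros_like(m),h,1)
    w=((f>0)&(S<80)&(V>150)).astype(np.uint8);k,l,st,_=cv2.connectedComponentsWithStats(w);i=1+st[1:,4].argmax()
    ys,xs=np.where(l==i);P=np.array([wray(q,.124,o)[:2] for q in zip(xs,ys)]);e,v=np.linalg.eigh(np.cov(P.T));a=v[:,1]
    print(st[i],P.mean(0).round(4),np.degrees(np.arctan2(a[1],a[0]))%180,np.sqrt(12*e))
q=np.array([wray(u,.097,o) for u in [(280,196)]]);print(q)
```

```text
[203 179  10  37 224] [ 0.5365 -0.226 ] 28.827288384666105 [0.00617748 0.03033563]
[367 182   8  44 215] [ 0.4767 -0.0953] 26.605665374744177 [0.00457759 0.04070272]
[[ 0.5121276  -0.16691345  0.097     ]]
```

Run:
```python
from h import *
o=get_obs();p=cv2.cvtColor(cv2.imread("pics/w3.png"),cv2.COLOR_BGR2HSV).astype(int)
S,V=p[...,1],p[...,2]
m=np.zeros(S.shape,np.uint8);m[178:226,183:201]=((S<90)&(V>150))[178:226,183:201]
k,l,st,ce=cv2.connectedComponentsWithStats(m)
for i in range(1,k):
    if st[i,4]<40: continue
    ys,xs=np.where(l==i);P=np.array([wray(q,.124,o)[:2] for q in zip(xs,ys)]);e,v=np.linalg.eigh(np.cov(P.T));a=v[:,1]
    print(st[i],P.mean(0).round(4),np.degrees(np.arctan2(a[1],a[0]))%180,np.sqrt(12*e))
```

```text
[186 182   8  44 219] [ 0.5483 -0.238 ] 26.28035221427305 [0.00466588 0.03983307]
```

Slots measure 26.6° and 26.3°, against marks at about 26°, so both are aligned. Now I press the pad.

>>> move_arm([
  [[2.5,0.1,0,0],[2.5,0,0,0],[2.5,0,0,0],[2.5,0,0,0],[2,0,0,0],[1.2,0,0,0],[0.5,0,0,0],[0,0,0,0]],
])

```text
clock: 14.05
tool_pos: [0.5142, -0.1657, 0.1013]
orientation: [74.8, 89.9, -168.8]
force: [0.2, -0.8, -0.2]
opening: 0.0002
```

>>> move_arm([
  [[0.2,0,0,0],[0.2,0,0,0],[0.2,0,0,0],[0.1,0,0,0],[0,0,0,0],[0,0,0,0],[0,0,0,0]],
])

```text
clock: 14.75
tool_pos: [0.5148, -0.1655, 0.095]
orientation: [-123.2, 89.9, -6.8]
force: [1.2, 0.2, 3.7]
opening: 0.0002
```

>>> move_arm([
  [[0.1,0,0,0],[0.1,0,0,0],[0.1,0,0,0],[0.1,0,0,0],[0,0,0,0],[0,0,0,0],[0,0,0,0]],
])

```text
clock: 15.45
tool_pos: [0.5148, -0.1655, 0.091]
orientation: [-125.1, 89.9, -8.6]
force: [0.7, 0.6, 6.3]
opening: 0.0008
```

>>> move_arm([
  [[0.1,0,0,0],[0.1,0,0,0],[0,0,0,0],[0,0,0,0],[0,0,0,0]],
])

```text
clock: 15.95
tool_pos: [0.5148, -0.1655, 0.0893]
orientation: [-125.4, 89.9, -8.9]
force: [-1.3, 1.6, 8.9]
opening: 0.0003
```

>>> move_arm([
  [[0.05,0,0,0],[0.05,0,0,0],[0,0,0,0],[0,0,0,0],[0,0,0,0]],
])

```text
clock: 16.45
tool_pos: [0.5148, -0.1655, 0.0892]
orientation: [-131.2, 89.9, -14.7]
force: [-3.7, 4.0, 17.9]
opening: 0.0004
```

>>> move_arm([
  [[0.05,0,0,0],[0.05,0,0,0],[0,0,0,0],[0,0,0,0],[0,0,0,0]],
])

```text
clock: 16.95
tool_pos: [0.5148, -0.1655, 0.0891]
orientation: [-134.0, 89.9, -17.5]
force: [-5.6, 5.9, 27.1]
opening: 0.0006
```

It's on the stop: TCP steady at 0.089 m while the force climbs. I'll ease off a little for margin, then do a final look and check the force.

>>> move_arm([
  [[-0.05,0,0,0],[0,0,0,0],[0,0,0,0],[0,0,0,0],[0,0,0,0]],
])

```text
clock: 17.45
tool_pos: [0.5148, -0.1656, 0.0891]
orientation: [-133.2, 89.9, -16.8]
force: [-4.6, 3.7, 21.7]
opening: 0.0002
```

Run:
```python
from h import *
o=get_obs();print(o["tool_pos"],o["force"])
a=snapshot("wrist")[0];b=snapshot("top")[0]
cv2.imwrite("pics/end.png",cv2.resize(np.hstack([a,b])[:,:,::-1],(800,300)))
```

```text
[ 0.51483064 -0.16555067  0.08914994] [-4.57194244  3.68213946 21.71825144]
```

View pics/end.png

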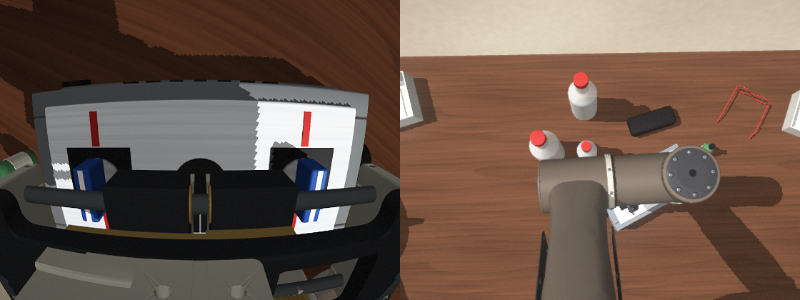

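The final pictures show the cover flush, with the slots still along the marks (wings at (90,190) and (313,190) in the left half). In the right half, the bottles and case are standing where they were. I'm handing the job in.

```bash
python3 -c "
from plant import *
print(close_job())"
```

```text
the job is handed in; nothing more can be done
None
```

Both fasteners are lined up with their red marks, and the job was handed in with the closed fingertips still holding the cover down on the press pad.

- **Fasteners:** I turned the left one about 42° counter-clockwise and the right one about 45° clockwise. Before pressing, the left slot measured 26.6° and the right 26.3°, against marks at about 26°.
- **Cover:** The TCP stopped at 0.0891 m, where the pad should be when the cover is home (0.089 m). The force rose steeply there, peaked at about 27 N, and I eased it back to about 22 N for the hold.
- **Time:** The job took about 17.6 s of the 56 s allowed.
- **Surroundings:** The bottles and case show no movement in the last pictures. The arm partly hides the small water bottle and the spray bottle in the top view.
- **Disagreements:** The top and wrist cameras differed by about 3 mm on positions, so I used averages. My first white-slot mask for the right fastener also picked up the steel disc and read 28.8°; I measured it again with a tighter mask.

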